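Set out a bracket for tack welding

ROBOT

A 6-joint arm with a two-finger parallel gripper is mounted at the origin on the work surface. World frame = base frame: x ahead of the robot, y to its left, z up, the work surface at z = 0. Lengths are in m, angles in degrees, forces in N, time in s.
With the tool pointing down it reaches from about 0.4 to 0.925 m from the base axis. Payload 12.5 kg.
Tool frame: the origin (TCP) lies between the finger pads; the fingertips stand 25 mm ahead of it and the grasp point (between the pads) lies 6 mm ahead of it; z points along the fingers, y is the line along which they close (so a half turn about z gives the same grasp; the last joint's range is limited). The gripper opens to 95 mm and grips with 3 to 60 N. Pads are 20 mm wide; open, the fingers measure 119 mm over their backs; the gripper's body (75 mm by 180 mm) begins 59 mm behind the grasp point.
Start: joints at [68.606, 28.126, 89.318, -0, 62.55, -6.05], TCP at [0.165, 0.603, 0.24] pointing down, gripper open.
Joint ranges: [-177.58, 177.58], [-47.91, 125.51], [2.72, 160], [-65.01, 245.01], [3.68, 167.84], [-153.87, 153.87]. Speed limits (degrees/s): [127.2, 127.2, 159.86, 180, 180, 180].

INTERFACE

Orientations are given as a 3x3 rotation matrix whose columns are the frame's x, y, z axes.
In Python, from workcell import bot, gripper_to, planner, optics, workorder, spotter, readout gives the robot as it stands. Calls block until the motion is done:
- bot.move_to(position, orientation): joint-space move of the TCP to a pose.
- bot.move_linear(position, rotation=None, v=0.15): straight line of the TCP; rotation=None keeps the orientation; v is the mean speed in m/s.
- bot.movej(angles): joint-space move.
- gripper_to(opening, grip_force=None): finger opening in m; grip_force is the grip in N (None keeps the last); returns when the fingers have stopped.
- bot.wait(seconds).
- planner.ik(position, orientation): joint angles nearest the present ones, or None.
- optics.read_camera(name): name is "scene" or "top" or "wrist"; returns a dict with "frame" (420x560x3 uint8, red, green, blue), "fx", "fy", "cx", "cy" (pixels), "R" (3x3) and "t" (3): a world point X has camera coordinates R X + t. Camera axes: x right, y down, z forward; pixel columns grow to the right and rows downward; lengths in m; the calibration is good to about 2 mm. A picture is of the moment at which its call begins. There is no depth.
A pose or a line that the arm cannot do raises bot.Unreachable and nothing moves.
- workorder.finish_job(): hands the job in; it is judged then, once.
Trained networks look in a picture, given as the dict that the camera call returned (one of the last four; its "shot" number tells which), for a name from the list of things; names that differ only in an ending like _2 or _b are one class to them, and where a whole thing is asked for, a point or a joint stands for the part that bears it (a point fixed in the world has none). Each returns a list of dicts, best first, with "conf" (0 to 1); they miss things now and then, are a little off and sometimes report something else, mostly with a low value. They report only what shows in the picture. A call takes as long as a camera call.
- spotter.outline_of(thing, picture): "mask" (420x560 bool, what is visible of it) and "at" ([row, column] in pixels, amid what is visible of it).
Readings, each from a call of its own:
- readout.current_time(): time.
- readout.current_joint_positions(): joint angles.
- readout.current_joint_velocities(): joint speeds.
- readout.current_effort(): joint torques, N m.
- readout.current_tool_pos(): TCP position.
- readout.current_orientation(): TCP orientation.
- readout.current_wrist_force(): force on the tool from outside, world axes, zero at the start.
- readout.current_wrist_torque(): the same for the moment, N m.
- readout.current_grip_width(): finger opening in m.
- readout.current_finger_force(): force on a finger pad.
Only numpy, scipy, OpenCV 4.12 (cv2) and the standard library are available. Lean on these libraries where they do the work, as an engineer would, in place of code of your own. Each camera call takes 0.05 s, during which the arm holds its last target. There are 200 camera calls.

TASK

Set the four loose cut pieces out on the base plate, ready for tacking: stand the square tube midway between the round boss and the lug and lay the small square cap plate flat and centred on top of it, both square with the base plate; stand the pipe stub in front of the boss and the tee piece, on its flange with its web parallel to the fence, in front of the lug. In front means straight out from the fence, on the robot's side, 80 mm from centre to centre, and all stands upright on the base plate. Leave everything let go and still, and do not disturb the spray can, the wire brush or the hammer.

Things in the scene. Friction and masses are not known exactly. Their poses are not given: they have to be found in the camera images.
- plate: Base plate of dark steel, fixed to the table, 240 mm (its x) by 280 mm (its y), 10 mm thick, with a low bright-steel fence along its back (+x) edge, 10 mm thick and standing 12 mm above the plate's top. Origin: centre of its underside, on the table; its top is at z = 10 mm. Its x axis points to the fence, away from the robot (it is turned by up to 20 degrees); its y axis runs along the fence, to the left.
- boss: Round boss of bright steel welded on the base plate, diameter 44 mm, 25 mm high, with a small dark centre hole. Origin: centre of its underside, on the plate's top. Axes parallel to the plate's. It lies 30 mm from the plate's middle towards the fence and 90 mm to the left or to the right, the lug on the other side.
- lug: Lifting lug of bright steel welded upright on the base plate: a flat bar 60 mm long (its y, parallel to the fence), 12 mm thick (its x), with a rounded top 50 mm high and a dark round eye. Origin: centre of its underside, on the plate's top. Axes parallel to the plate's. It lies opposite the boss, 180 mm from it.
- tube_mid (a point): Loose stub of square steel tube standing on end, 40 x 40 mm outside, 60 mm high, wall 4 mm, open at both ends, 0.27 kg. The point is its centre, 30 mm above its foot; x and y are square to its sides, z up. It stands on the table.
- cap_mid (a point): Loose square cap plate of steel, 50 x 50 mm, 10 mm thick, 0.19 kg, lying flat on the table. The point is its centre, 5 mm above its underside; x and y are square to its edges, z up.
- pipe_mid (a point): Loose stub of round steel pipe standing on end on the table, 48 mm outside diameter, 36 mm bore, 50 mm high, 0.27 kg. The point is its centre, 25 mm above its foot; z up along its axis.
- tee_mid (a point): Loose steel tee-section piece standing on its flange on the table: flange 50 mm (its x) by 60 mm (its y), 8 mm thick, with an upright web along its middle, 10 mm thick (its x), 60 mm long (its y), the whole 60 mm high, 0.42 kg. The point is half-way up, inside the web, 30 mm above its foot; z up.
- spray: Bystander: red anti-spatter can with a white top, 54 mm in diameter, 100 mm high, standing on the table behind the base plate. Origin: centre of its foot. Must not be moved.
- brush: Bystander: wire brush with a wooden handle lying on the table behind and to the left of the base plate, along its x axis, about 200 mm long. Origin: on the table under the brush. Must not be moved.
- hammer: Bystander: hammer lying on the table behind the base plate, 220 mm long along its x axis. Origin: on the table under the hammer. Must not be moved.

How it is judged:
By the outcome, as a careful person would: the job done as asked, in the order asked, and still so for the second after the job is handed in, with the robot touching nothing.
It also fails if it takes over 117 s, if anything falls off the work surface, if the arm or the gripper's body presses on something with over 40 N, if the wrist force passes 120 N, or if a joint passes its speed limit or range.

## Working session

There is one attempt and no reset: what is moved stays moved. The work goes in short steps, each a Python script; the robot and the scene stay as the last script left them, time stands still between calls to the robot, and variables do not carry over. Pictures are saved under pics/ and viewed, at most 14 in all, crops included, and the job is handed in when it is done.

```bash
mkdir -p pics
cat > s.py <<'E'
from workcell import *
import cv2,numpy as np,pickle
d={}
for n in("scene","top"):
    p=optics.read_camera(n); d[n]=p
    cv2.imwrite(f"pics/{n}0.png",p["frame"][:,:,::-1])
    print(n,p["fx"],p["cx"],p["cy"],np.round(p["R"],3).tolist(),p["t"])
    for th in "plate boss lug tube_mid cap_mid pipe_mid tee_mid spray brush hammer".split():
        r=spotter.outline_of(th,p); d[n,th]=r
        print(th,[(round(q["conf"],2),np.round(q["at"]).tolist(),int(q["mask"].sum())) for q in r[:3]])
pickle.dump(d,open("d.pkl","wb"))
print(readout.current_time(),np.round(readout.current_orientation(),3).tolist())
E
python3 s.py
```

```text
scene 391.89687824797875 286.11851057780154 214.37109749081287 [[0.263, 0.965, -0.016], [0.741, -0.212, -0.637], [-0.618, 0.156, -0.771]] [-0.14887668 -0.41608492  1.32009207]
plate [(0.77, [212.0, 270.0], 8048)]
boss [(0.69, [209.0, 310.0], 271)]
lug [(0.95, [215.0, 231.0], 383)]
tube_mid [(0.98, [197.0, 137.0], 655)]
cap_mid [(0.67, [189.0, 401.0], 316)]
pipe_mid [(0.61, [241.0, 149.0], 570)]
tee_mid [(0.61, [151.0, 393.0], 480)]
spray [(0.6, [265.0, 353.0], 1055)]
brush [(0.85, [230.0, 453.0], 1063)]
hammer [(0.67, [300.0, 278.0], 1780)]
top 474.30832820875565 276.9690841679886 219.2833439868094 [[0.001, -1.0, 0.02], [-0.998, -0.003, -0.056], [0.056, -0.02, -0.998]] [-0.00774168  0.59549708  1.33553465]
plate [(0.6, [239.0, 288.0], 8091)]
boss [(0.78, [221.0, 258.0], 200)]
lug [(0.6, [233.0, 319.0], 97), (0.6, [156.0, 301.0], 975)]
tube_mid [(0.52, [283.0, 406.0], 194)]
cap_mid []
pipe_mid [(0.71, [229.0, 395.0], 196)]
tee_mid [(0.76, [278.0, 155.0], 415)]
spray [(0.83, [157.0, 247.0], 367)]
brush [(0.95, [177.0, 148.0], 714)]
hammer [(0.8, [156.0, 302.0], 833)]
1.1 [[-0.964, 0.265, 0.0], [0.265, 0.964, 0.0], [0.0, 0.0, -1.0]]
```

```bash
python3 -c "
import cv2
a=cv2.imread('pics/top0.png');cv2.imwrite('pics/top0c.png',cv2.resize(a[130:330,120:440],None,fx=2.5,fy=2.5,interpolation=cv2.INTER_CUBIC))"
```

```text
(no output)
```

View pics/top0c.png

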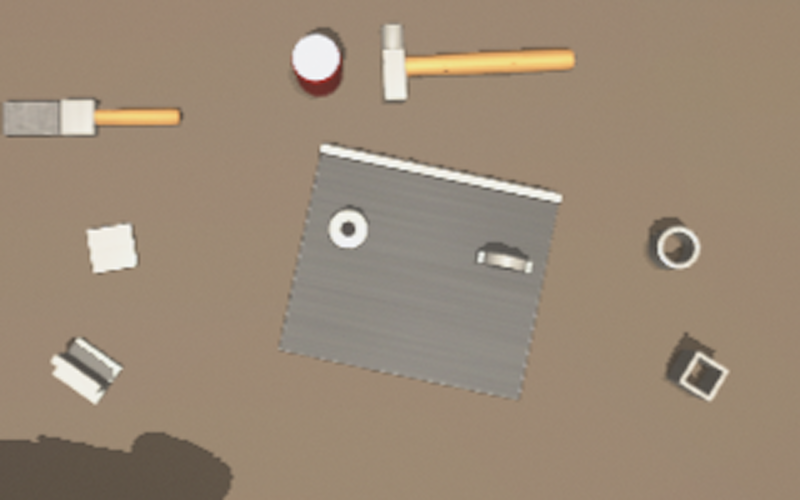

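View pics/scene0.png

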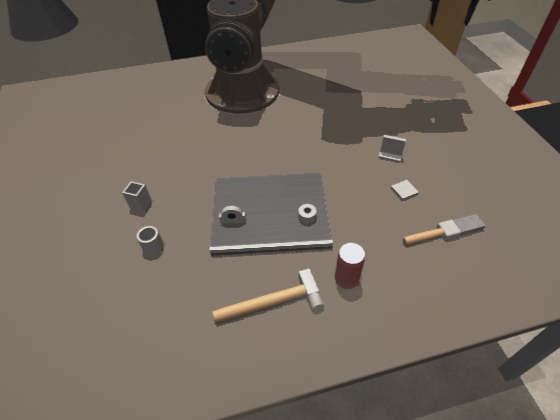

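The top crop shows, in its own pixels, the boss at (348,229) and the lug at (505,260). The pipe is at (677,247), the tube at (704,375), the cap at (112,248) and the tee at (87,370). I'll take coarse positions from these, then look closer with the wrist camera.

```bash
cat > h.py <<'E'
from workcell import *
import cv2,numpy as np,pickle
def ray(p,u,v,z):
    d=p["R"].T@np.array([(u-p["cx"])/p["fx"],(v-p["cy"])/p["fy"],1]); c=-p["R"].T@p["t"]
    return (c+d*(z-c[2])/d[2])
def proj(p,X):
    X=np.atleast_2d(X)@p["R"].T+p["t"]; return np.c_[X[:,0]/X[:,2]*p["fx"]+p["cx"],X[:,1]/X[:,2]*p["fy"]+p["cy"]]
def down(a): # closing axis y at yaw a (deg), half-turn picked by caller
    a=np.radians(a); y=np.array([np.cos(a),np.sin(a),0]); z=np.array([0,0,-1.]); return np.c_[np.cross(y,z),y,z]
def snap(name,cam="wrist"):
    p=optics.read_camera(cam); cv2.imwrite(f"pics/{name}.png",p["frame"][:,:,::-1]); pickle.dump(p,open(f"{name}.pkl","wb")); return p
E
python3 - <<'E'
from h import *
p=pickle.load(open("d.pkl","rb"))["top"]
for n,u,v,z in [("boss",348,229,.035),("lug",505,258,.06),("pipe",677,247,.05),("tube",704,375,.06),("cap",112,248,.01),("tee",79,380,.06),("tee web a",53,361,.06),("web b",101,400,.06),("pfl",280,350,.01),("pfr",521,398,.01),("bl",320,147,.022),("br",562,198,.022)]:
    print(n,np.round(ray(p,120+u/2.5,130+v/2.5,z),4))
# ik check
for xy in [(.45,-.2),(.55,-.25),(.48,.3),(.58,.35),(.5,0)]:
    for a in (0,45,90,135,180,225,270,315):
        q=planner.ik([*xy,.25],down(a)); print(xy,a,None if q is None else np.round(q[[0,5]] if hasattr(q,'shape') else [q[0],q[5]]))
w=snap("w0"); print(np.round(-w["R"].T@w["t"],3),readout.current_tool_pos(),w["fx"],np.round(w["R"],3).tolist())
E
```

```text
boss [0.5878 0.0437 0.035 ]
lug [ 0.5549 -0.1301  0.06  ]
pipe [ 0.5678 -0.3237  0.05  ]
tube [ 0.4265 -0.3493  0.06  ]
cap [0.5668 0.3128 0.01  ]
tee [0.4211 0.3357 0.06  ]
tee web a [0.4417 0.3643 0.06  ]
web b [0.3994 0.3116 0.06  ]
pfl [0.4512 0.121  0.01  ]
pfr [ 0.3968 -0.1535  0.01  ]
bl [0.6819 0.0761 0.022 ]
br [ 0.6245 -0.1999  0.022 ]
(0.45, -0.2) 0 [-32. -32.]
(0.45, -0.2) 45 [-32. -77.]
(0.45, -0.2) 90 [ -32. -122.]
(0.45, -0.2) 135 None
(0.45, -0.2) 180 [-32. 148.]
(0.45, -0.2) 225 [-32. 103.]
(0.45, -0.2) 270 [-32.  58.]
(0.45, -0.2) 315 [-32.  13.]
(0.55, -0.25) 0 [-31. -31.]
(0.55, -0.25) 45 [-31. -76.]
(0.55, -0.25) 90 [ -31. -121.]
(0.55, -0.25) 135 None
(0.55, -0.25) 180 [-31. 149.]
(0.55, -0.25) 225 [-31. 104.]
(0.55, -0.25) 270 [-31.  59.]
(0.55, -0.25) 315 [-31.  14.]
(0.48, 0.3) 0 [25. 25.]
(0.48, 0.3) 45 [ 25. -20.]
(0.48, 0.3) 90 [ 25. -65.]
(0.48, 0.3) 135 [  25. -110.]
(0.48, 0.3) 180 None
(0.48, 0.3) 225 None
(0.48, 0.3) 270 [ 25. 115.]
(0.48, 0.3) 315 [25. 70.]
(0.58, 0.35) 0 [26. 26.]
(0.58, 0.35) 45 [ 26. -19.]
(0.58, 0.35) 90 [ 26. -64.]
(0.58, 0.35) 135 [  26. -109.]
(0.58, 0.35) 180 None
(0.58, 0.35) 225 None
(0.58, 0.35) 270 [ 26. 116.]
(0.58, 0.35) 315 [26. 71.]
(0.5, 0) 0 [-8. -8.]
(0.5, 0) 45 [ -8. -53.]
(0.5, 0) 90 [ -8. -98.]
(0.5, 0) 135 [  -8. -143.]
(0.5, 0) 180 None
(0.5, 0) 225 [ -8. 127.]
(0.5, 0) 270 [-8. 82.]
(0.5, 0) 315 [-8. 37.]
[0.096 0.621 0.383] [0.16533291 0.60273747 0.23966891] 313.0304964278421 [[0.264, 0.964, -0.001], [0.932, -0.255, 0.256], [0.247, -0.068, -0.967]]
```

Run:
```python
from h import *
for n,xy in [("wl",(.47,.325)),("wp",(.52,-.04)),("wr",(.47,-.335))]:
    bot.move_to([*xy,.20],down(270-11)); bot.wait(.15); p=snap(n)
    m={}
    for th in {"wl":["cap_mid","tee_mid"],"wp":["plate","boss","lug"],"wr":["tube_mid","pipe_mid"]}[n]:
        r=spotter.outline_of(th,p); m[th]=r; print(th,[(round(q["conf"],2),np.round(q["at"]).tolist(),int(q["mask"].sum())) for q in r[:2]])
    pickle.dump(m,open(n+"_m.pkl","wb"))
print(readout.current_time())
f=[cv2.imread(f"pics/{n}.png") for n in("wl","wr")]
cv2.imwrite("pics/lr.png",cv2.resize(np.vstack(f),None,fx=.714,fy=.714,interpolation=cv2.INTER_AREA))
```

```text
cap_mid [(0.75, [97.0, 269.0], 2544)]
tee_mid [(0.79, [232.0, 272.0], 2538), (0.6, [21.0, 542.0], 1454)]
plate [(0.58, [154.0, 272.0], 54726)]
boss [(0.63, [145.0, 180.0], 1785)]
lug [(0.8, [145.0, 362.0], 955)]
tube_mid [(0.71, [240.0, 301.0], 2132)]
pipe_mid [(0.81, [85.0, 236.0], 1560)]
6.65
```

View pics/wp.png

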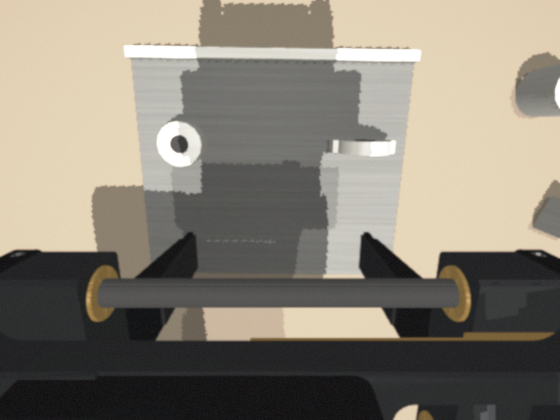

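View pics/lr.png

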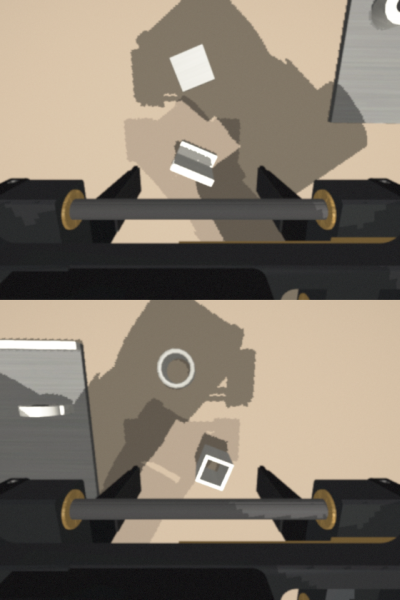

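The plate view shows the boss at (180,143), the lug at (362,147) and the fence along row 53. The side views show the cap, the tee, and the pipe and tube rings clearly. Next I'll fit the bright tops on their height planes.

```bash
cat > fit.py <<'E'
from h import *
def fit(n,th,z,thr,box=None):
    p=pickle.load(open(n+".pkl","rb")); g=cv2.cvtColor(p["frame"],cv2.COLOR_RGB2GRAY)
    if box is None:
        m=pickle.load(open(n+"_m.pkl","rb"))[th][0]["mask"]; m=cv2.dilate(m.astype(np.uint8),np.ones((5,5)))
    else:
        m=np.zeros(g.shape,np.uint8); m[box[1]:box[3],box[0]:box[2]]=1
    b=(p["frame"].min(2)>thr).astype(np.uint8)*m
    # upsample for subpixel edges
    s=4; gg=cv2.resize(p["frame"].min(2),None,fx=s,fy=s,interpolation=cv2.INTER_CUBIC); b=((gg>thr)&(cv2.resize(m,None,fx=s,fy=s,interpolation=cv2.INTER_NEAREST)>0)).astype(np.uint8)
    c=max(cv2.findContours(b,cv2.RETR_EXTERNAL,cv2.CHAIN_APPROX_NONE)[0],key=cv2.contourArea)[:,0]
    P=np.array([ray(p,(u+.5)/s-.5,(v+.5)/s-.5,z)[:2] for u,v in c])
    r=cv2.minAreaRect((P*1000).astype(np.float32)); cc=cv2.minEnclosingCircle((P*1000).astype(np.float32))
    return P,r,cc
if __name__=="__main__":
    for a in [("wl","cap_mid",.01,185),("wl","tee_mid",.06,225),("wr","tube_mid",.06,215),("wr","pipe_mid",.05,185),("wp","boss",.035,185),("wp","lug",.06,200),("wp","fence",.022,225,(115,35,430,68))]:
        P,r,c=fit(*a); el=cv2.fitEllipse((P*1000).astype(np.float32)); print(a[1],"rect",np.round(r[0],1),np.round(r[1],1),round(r[2],1),"circ",np.round(c[0],1),round(c[1],1),"ell",np.round(el[0],1),np.round(el[1],1))
    ims=[cv2.imread("pics/wl.png")[60:280,200:340],cv2.imread("pics/wr.png")[60:280,200:340]]
    cv2.imwrite("pics/zz.png",cv2.resize(np.hstack(ims),None,fx=2.6,fy=2.6))
E
python3 fit.py
```

```text
cap_mid rect [569.  314.7] [49.1 49.1] 10.5 circ [569.  314.7] 34.0 ell [569.1 314.7] [57.2 57.6]
tee_mid rect [430.5 341.5] [61.7 10.9] 55.2 circ [431.  341.2] 30.9 ell [430.8 341.9] [11.3 85.1]
tube_mid rect [ 427.9 -347.9] [41.5 41.4] 57.8 circ [ 428.  -347.9] 28.2 ell [ 427.9 -347.9] [47.8 48.3]
pipe_mid rect [ 569.9 -324.7] [44.6 44.5] 79.1 circ [ 570.1 -324.7] 22.6 ell [ 570.  -324.8] [44.4 44.6]
boss rect [590.4  45.8] [43.4 43.7] 42.7 circ [590.2  45.7] 22.5 ell [590.2  45.7] [43.6 43.8]
lug rect [ 552.6 -136.1] [33.  14.1] 84.4 circ [ 554.1 -136.4] 17.0 ell [ 552.9 -136.8] [14.4 38.7]
fence rect [ 634.8 -157.6] [80.6 10.4] 78.5 circ [ 634.6 -157.5] 40.3 ell [ 634.5 -158.7] [ 10.7 117.5]
```

View pics/zz.png

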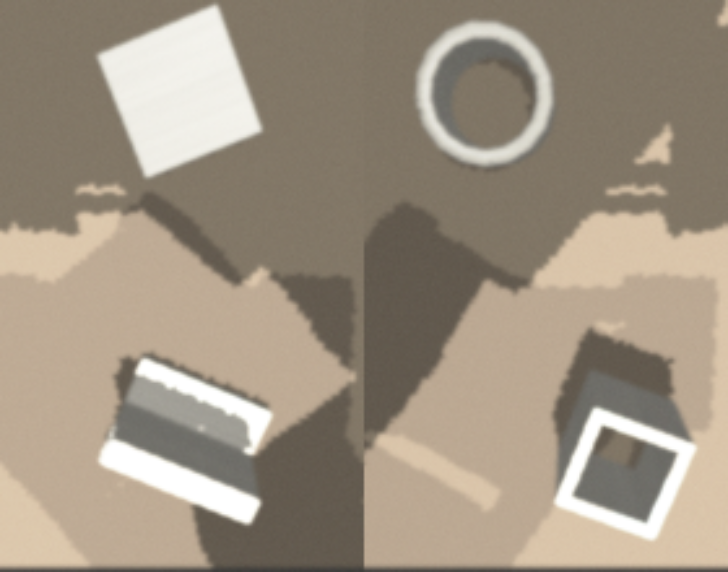

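Run:
```python
from fit import *
for a in [("wr","pipe_mid",.05,150),("wr","pipe_mid",.05,165),("wr","tube_mid",.06,230),("wp","boss",.035,160),("wp","lug",.06,160)]:
    P,r,c=fit(*a); print(a[1],a[3],"rect",np.round(r[0],1),np.round(r[1],1),round(r[2],1))
p=pickle.load(open("wp.pkl","rb")); g=p["frame"].min(2).astype(float); h=p["frame"][:,:,0].astype(float)
def line(rows_of):
    L=[]
    for u in range(140,405):
        col=g[35:75,u]; k=int(np.argmax(col)); 
        j=35+k
        while j<75 and g[j,u]>165: j+=1
        L.append((u,j-1+(g[j-1,u]-165)/(g[j-1,u]-g[j,u])))
    return np.array(L)
L=line(0); vx,vy,x0,y0=cv2.fitLine(L.astype(np.float32),cv2.DIST_HUBER,0,.01,.01).ravel()
res=(L[:,1]-y0)-(L[:,0]-x0)*vy/vx; print("res",res.std(),np.abs(res).max())
A,B=[ray(p,u,y0+(u-x0)*vy/vx,.022)[:2] for u in(140,400)]
d=(A-B)/np.linalg.norm(A-B); yaw=np.degrees(np.arctan2(-d[0],d[1])); print("yaw",yaw)
boss=np.array([.5902,.0457]); ex=np.array([d[1],-d[0]]); print("boss->fence front (80):",1000*(A-boss)@ex)
print("plate centre",boss-ex*.03-d*.09,"lug expected",boss-.18*d)
print("plate corner rows/cols fence ends:")
for v in(51,52,53): 
    r=g[v]; print(v,r[120:134].astype(int),r[412:426].astype(int), h[v,120:134].astype(int))
c=boss-ex*.03-d*.09
def W(x,y,z): return [*(c+ex*x+d*y),z]
pts=[W(s*.12,t*.14,.01) for s,t in((-1,-1),(-1,1))]+[W(x,t*.14,.022) for x in(.11,.12) for t in(-1,1)]+[W(.03+s*.006,-.09+t,.06-(0 if t==0 else .0)) for s in(-1,1) for t in (0,)]
im=cv2.imread("pics/wp.png"); im=cv2.resize(im,None,fx=1.4,fy=1.4)
ti=[W(.03,t*.09,.01) for t in(-1,0,1)]+[W(-.05,t*.09,.01) for t in(-1,1)]
for u,v in proj(p,np.array(pts+ti)): cv2.drawMarker(im,(int(u*1.4+.2),int(v*1.4+.2)),(0,0,255),0,8,1)
cv2.imwrite("pics/wpm.png",im)
```

```text
pipe_mid 150 rect [ 569.9 -324.6] [46.2 46.2] 78.8
pipe_mid 165 rect [ 569.8 -324.7] [45.6 45.7] 77.3
tube_mid 230 rect [ 428.  -347.9] [41.1 41. ] 57.8
boss 160 rect [589.6  45.7] [44.8 45.4] 73.3
lug 160 rect [ 556.1 -123.9] [59.1 17.4] 79.1
res 2.7156729395802772 26.35082662281931
yaw -11.839983259843379
boss->fence front (80): 79.83160802721174
plate centre [ 0.54237215 -0.03622983] lug expected [ 0.55326776 -0.1304704 ]
plate corner rows/cols fence ends:
51 [182 182 183 198 236 253 255 255 255 255 255 255 255 255] [255 255 255 255 255 255 255 254 247 211 185 184 182 184] [227 228 228 234 249 255 255 255 255 255 255 255 255 255]
52 [184 182 185 193 229 253 255 255 255 255 255 255 255 255] [255 255 255 255 255 255 255 255 249 212 186 185 184 184] [228 228 229 231 247 254 255 255 255 255 255 255 255 255]
53 [185 186 184 192 228 253 255 255 255 255 255 255 255 255] [255 255 255 255 255 255 255 255 248 209 185 184 181 184] [229 230 229 232 246 254 255 255 255 255 255 255 255 255]
```

View pics/wpm.png

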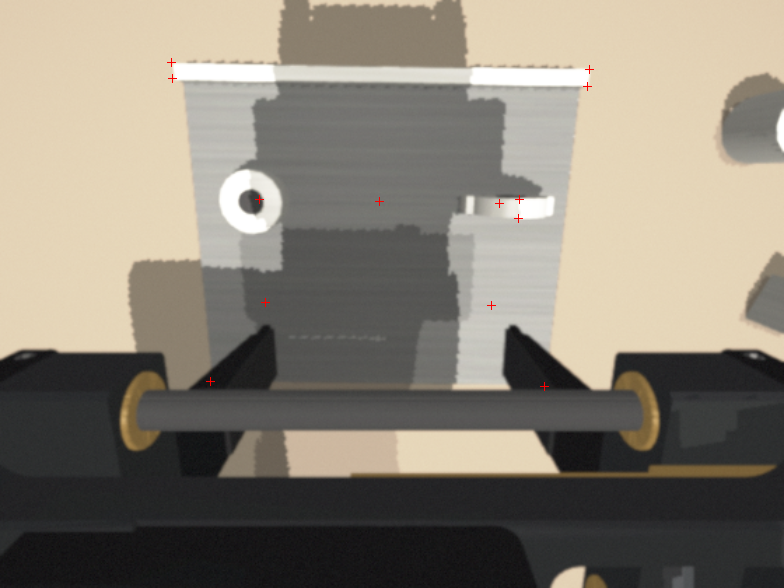

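Run:
```python
from fit import *
p=pickle.load(open("wp.pkl","rb")); g=cv2.GaussianBlur(p["frame"].min(2).astype(np.float32),(1,3),0)
L=[]
for u in range(142,402):
    D=g[50:66,u]-g[52:68,u]; k=int(np.argmax(D))
    if 0<k<15:
        a,b,c=D[k-1:k+2]; L.append((u,51+k+.5*(a-c)/(a-2*b+c)))
L=np.array(L); ok=np.ones(len(L),bool)
for _ in range(6):
    f=np.polyfit(*L[ok].T,1); r=L[:,1]-np.polyval(f,L[:,0]); ok=abs(r)<max(.4,2*np.median(abs(r)))
print(f,ok.mean(),r[ok].std())
A,B=[ray(p,u,np.polyval(f,u),.022)[:2] for u in(140,400)]
d=(A-B)/np.linalg.norm(A-B); ex=np.array([d[1],-d[0]]); yaw=np.degrees(np.arctan2(-d[0],d[1])); print("yaw",yaw)
boss=np.array([.5900,.0457]); print("gap",1000*(A-boss)@ex)
E1,E2=ray(p,123.7,51,.022)[:2],ray(p,421.2,52.5,.022)[:2]
print("fence len",(E1-E2)@d,"mid y rel boss (-90):",((E1+E2)/2-boss)@d*1000)
P,r,c=fit("wp","lug",.06,160); q=(P-boss)@np.c_[ex,d]*1000; print("lug x range at top z",np.percentile(q[:,0],[1,50,99]),"y",q[:,1].min(),q[:,1].max())
```

```text
[1.64819873e-02 5.41554648e+01] 0.8807692307692307 0.27671995295793805
yaw -11.756432720211432
gap 80.12415746075436
fence len 0.2796938983961387 mid y rel boss (-90): -90.79489528274695
lug x range at top z [-7.40401618  0.40591778 10.18380713] y -202.61010709771912 -143.53420179743696
```

```bash
cat >> h.py <<'E'
YAW=-11.75; _a=np.radians(YAW); EX=np.array([np.cos(_a),np.sin(_a)]); EY=np.array([-np.sin(_a),np.cos(_a)])
BOSS=np.array([.5900,.0457])-.0004*EY
def W(x,y): return BOSS+EX*(x-.03)+EY*(y-.09)
def pick(xy,a,z,F=30,op=.085,clear=.16):
    bot.move_to([*xy,clear],down(a)); gripper_to(op); bot.move_linear([*xy,z],v=.15); gripper_to(0,F)
    w=readout.current_grip_width(); bot.move_linear([*xy,clear],v=.2); print("grip",w,readout.current_grip_width(),readout.current_time()); return w
def place(xy,a,z,clear=.19,op=.03,v=.1):
    bot.move_to([*xy,clear],down(a)); bot.move_linear([*xy,z+.03],v=.2); bot.move_linear([*xy,z],v=.04); bot.wait(.1)
    print("F",np.round(readout.current_wrist_force(),1)); gripper_to(readout.current_grip_width()+op); bot.move_linear([*xy,z+.11],v=.2); print("t",readout.current_time())
E
python3 - <<'E'
from h import *
pick([.428,-.3479],57.8-90,.046)
place(W(.03,0),YAW,.0568)
bot.move_to([.52,-.04,.22],down(270+YAW)); bot.wait(.15); p=snap("v1"); pickle.dump({"tube_mid":spotter.outline_of("tube_mid",p),"boss":spotter.outline_of("boss",p)},open("v1_m.pkl","wb"))
from fit import fit
for a in [("v1","tube_mid",.07,150),("v1","tube_mid",.07,210),("v1","boss",.035,160)]:
    try:
        P,r,c=fit(*a); print(a,np.round(r[0],1),np.round(r[1],1),r[2],(np.array(r[0])/1000-W(.03,0))@np.c_[EX,EY]*1000)
    except Exception as e: print(e)
E
```

```text
grip 0.039878483279077025 0.04000570865193312 10.675
F [ 0.5  0.5 -3. ]
t 15.05
('v1', 'tube_mid', 0.07, 150) [572.4 -43.3] [41.4 40.9] 78.3060073852539 [ 0.89035685 -0.30162544]
('v1', 'tube_mid', 0.07, 210) [572.4 -43.3] [39.4 39.1] 78.14984130859375 [ 0.89060659 -0.36696582]
('v1', 'boss', 0.035, 160) [589.8  45.5] [45.4 45.1] 78.30551147460938 [-0.12314082 90.18098466]
```

View pics/v1.png

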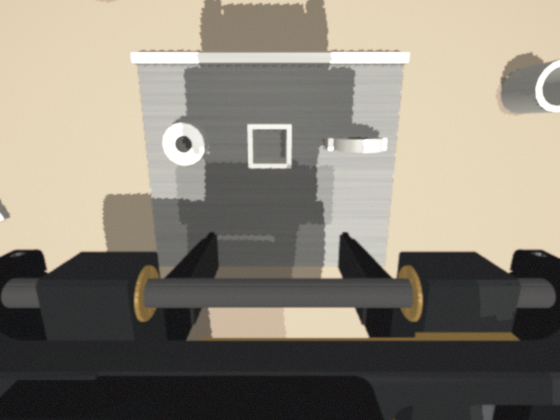

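The tube stands within 1 mm of its spot and is square, at centre (270,146). Next is the cap.

Run:
```python
from h import *
pick([.569,.3147],10.5,.0275)
place(W(.03,0),YAW,.0985,clear=.2)
bot.move_to([.52,-.04,.22],down(270+YAW)); bot.wait(.15); p=snap("v2"); pickle.dump({"cap_mid":spotter.outline_of("cap_mid",p)},open("v2_m.pkl","wb"))
from fit import fit
for t in(150,200):
    try:
        P,r,c=fit("v2","cap_mid",.08,t); print(t,np.round(r[0],1),np.round(r[1],1),r[2],(np.array(r[0])/1000-W(.03,0))@np.c_[EX,EY]*1000)
    except Exception as e: print(e)
```

```text
grip 0.0494840357188541 0.04970069984838869 21.1417
F [ 1.3 -0.5 -2.2]
t 25.425
150 [572.8 -42.9] [50.3 49.2] 78.29981994628906 [1.21696647 0.15483333]
200 [574.3 -43.2] [48.8 44.4] 78.30719757080078 [2.74044391 0.11628487]
```

View pics/v2.png

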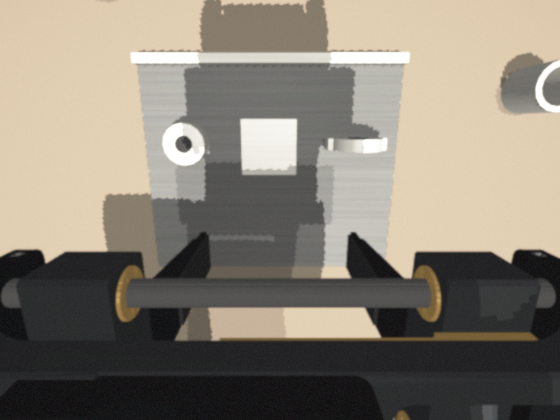

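Cap is flat, centred and square at (269,147). Next the pipe, then the tee.

Run:
```python
from h import *
pick([.57,-.3247],270+YAW,.041,clear=.19)
place(W(-.0504,.09),270+YAW,.0518,clear=.2,op=.02)
pick([.4305,.3415],55.2-90,.051,op=.06,clear=.19)
place(W(-.0504,-.09),YAW,.0618,clear=.2)
print([np.round(x,3) for x in (W(-.05,.09),W(-.05,-.09))])
bot.move_to([.45,-.03,.24],down(270+YAW)); bot.wait(.15); p=snap("v3")
pickle.dump({t:spotter.outline_of(t,p) for t in("pipe_mid","tee_mid","cap_mid","boss")},open("v3_m.pkl","wb"))
from fit import fit
for n,z,t in(("pipe_mid",.06,150),("tee_mid",.07,150),("tee_mid",.07,210),("cap_mid",.08,150),("boss",.035,160)):
    try:
        P,r,c=fit("v3",n,z,t); print(n,t,np.round(r[1],1),r[2],(np.array(r[0])/1000-W(0,0))@np.c_[EX,EY]*1000)
    except Exception as e: print(n,e)
```

```text
grip 0.04773093806277459 0.04813238203435405 31.2833
F [-0.3  0.4 -2.6]
t 35.775
grip 0.009743660370022897 0.009677727527264498 40.0917
F [ 0.5  0.7 -4.5]
t 44.8833
[array([0.512, 0.062]), array([ 0.475, -0.115])]
pipe_mid 150 [51.9 49.5] 78.27882385253906 [-50.35999946  88.85723557]
tee_mid 150 [72.3 46.7] 78.28584289550781 [-45.84105278 -86.11394753]
tee_mid 210 [68.9 24.1] 79.52715301513672 [-56.49729281 -87.34643494]
cap_mid 150 [50.6 49.9] 78.29696655273438 [30.27884953  0.09100371]
boss 160 [45.1 46.7] 66.2985610961914 [28.99623287 90.83852032]
```

View pics/v3.png

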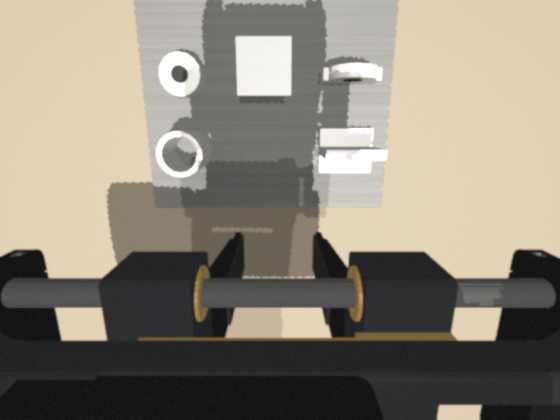

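The tee web is at about row 155, cols 320–387, and the pipe is at (180,155). I'll overlay the wanted outlines to check both.

Run:
```python
from h import *
p=pickle.load(open("v3.pkl","rb")); s=4; x0,y0=130,30
im=cv2.resize(cv2.imread("pics/v3.png")[y0:190,x0:x0+290],None,fx=2.7,fy=2.7,interpolation=cv2.INTER_CUBIC)
def poly(c,L,z,col):
    X=np.array([[*W(c[0]+a,c[1]+b),z] for a,b in L]); q=(proj(p,X)-[x0,y0]+.5)*2.7-.5
    cv2.polylines(im,[np.round(q*16).astype(np.int32)],True,col,1,cv2.LINE_AA,4)
circ=lambda r:[(r*np.cos(t),r*np.sin(t)) for t in np.linspace(0,6.28,60)]
rect=lambda a,b:[(a,b),(a,-b),(-a,-b),(-a,b)]
R,G=(0,0,255),(0,200,0)
poly((.03,.09),circ(.022),.035,R);poly((-.05,.09),circ(.024),.06,R);poly((-.05,.09),circ(.018),.06,G)
poly((.03,0),rect(.025,.025),.08,R);poly((-.05,-.09),rect(.005,.03),.07,R);poly((-.05,-.09),rect(.025,.03),.018,G)
cv2.imwrite("pics/v3o.png",im)
```

```text
(no output)
```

View pics/v3o.png

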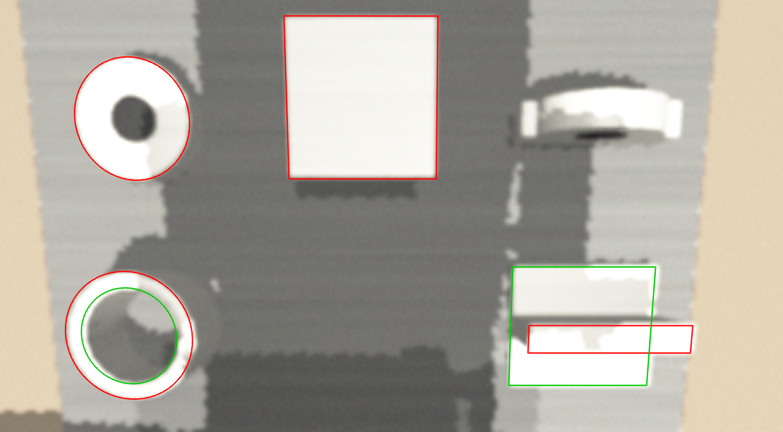

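```bash
python3 -c "
from h import *
bot.wait(.3);print(readout.current_time(),workorder.finish_job())"
```

```text
the job is handed in; nothing more can be done
47.1083 None
```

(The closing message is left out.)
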